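# Find the parts tin that rattles and show it to the bench camera

### The arm

A 6-joint arm with a two-finger parallel gripper is mounted at the origin on the work surface. World frame = base frame: x ahead of the robot, y to its left, z up, the work surface at z = 0. Lengths are in mm, angles in rad, forces in N, time in s.
With the tool pointing down it reaches from about 275 to 750 mm from the base axis. Payload 10.2 kg.
Tool frame: the origin (TCP) lies at the very end of the fingers, on their centre line; the grasp point (between the pads) lies 19 mm behind it; x points along the fingers, y is the direction in which the jaws open and shut, and the axes are right-handed (so a half turn about x gives the same grasp; the last joint's range is limited). The gripper opens to 85 mm and grips with 20 to 120 N. Pads are 22 mm wide; open, the fingers measure 114 mm over their backs; the gripper's body (76 mm by 85 mm) begins 54 mm behind the grasp point. The pads swing forward as they close: fully open they stand 13 mm farther back than shut.
Start: joints at [-1.351, 0.313, 1.498, -0, 1.331, -0.223], TCP at [224.936, -474.379, 231.294] pointing down, gripper open.
Joint ranges: [-2.94, 2.94], [-0.97, 2.17], [0.19, 2.56], [-1.23, 4.37], [0.02, 3.11], [-2.88, 2.88]. Speed limits (rad/s): [2.39, 2.39, 3.01, 3.14, 3.14, 3.14].

### API

Orientations are given as a unit quaternion [w, x, y, z].
In Python, from rig import ctrl, viewer, finish_job gives the robot as it stands.
- The arm moves only by the tool carry_out, never from a script. Its argument "targets" is a list of rows, each an object of numbers: "x", "y", "z": the shift along the world's x, y, z in m; "ax", "ay", "az": the turn, a rotation vector about the world's x, y, z in rad; "hand": the opening, from -1 (shut) to 1 (fully open). A call has 1 to 5 rows; each row is the pose to reach, as a shift and turn from the pose commanded when the call began; what a row does not reach only later rows make up. A row lasts 1/8 s, in which the tool goes at most 62.5 mm and 10.7 degrees, less where a joint would pass 70% of its speed; a pose out of reach is approached as far as the arm can. A call with a gripper value outside its range is refused whole. The fingers move at their own pace and stop on an object; "grip_force" is the grip in N (left out, the last holds). Time passes only in rows, so rows that repeat a pose let the fingers close. It gives the time, the measured TCP pose, the force and the opening at its end, in the units of the state.
- ctrl.sense(): the state, without advancing time (a new reading comes with each control period).
- viewer.capture(name): name is "scene" or "top" or "wrist"; returns the picture (420x560x3 uint8, blue, green, red); there is no depth.
- viewer.camera_info(name): a dict with "fx", "fy", "cx", "cy" (pixels), "R" (3x3) and "t" (3): a world point X has camera coordinates R X + t. Camera axes: x right, y down, z forward; pixel columns grow to the right and rows downward; lengths in mm; the calibration is good to about 2 mm. The wrist camera is an equidistant fisheye: a pixel r from the principal point sees the ray r / f radians off the axis. A picture is of the moment at which its call begins: read the wrist's pose just before it. camera_info takes no time and is no camera call; for the wrist camera it gives the pose at the moment of the call.
- finish_job(): hands the job in, once; it reports no verdict.
The state is a dict: "time_s": time; "joints": joint angles; "dq": joint speeds; "tau": joint torques, N m; "eef_pos": TCP position; "ee_rot": TCP orientation; "force": force on the tool from outside, world axes, zero at the start; "wrist_torque": the same for the moment, N m; "grip_width": opening from 0.0 (shut) to 1.0 (fully open).
Only numpy, scipy, OpenCV 4.12 (cv2) and the standard library are available. Lean on these libraries where they do the work, as an engineer would, in place of code of your own. Each camera call takes 0.05 s, during which the arm holds its last target. There are 200 camera calls.

### The job

One of the three closed parts tins on the rubber mat has a loose bearing ball in it, the other two are packed tight: pick tins up and shake them until you know which one rattles, and set silent ones back down on the mat, lid up, without dropping any tin or disturbing the other things on the bench. Then hold the rattling tin up to the bench camera, level and still, one narrow end squarely facing the lens, centred on it and about 10 cm away. The program finishes while the gripper is still holding it there, with the other two tins standing on the mat.

Things in the scene. Friction and masses are not known exactly. Their poses are not given: they have to be found in the camera images.
- tin_1: closed sheet-steel parts tin, 110 x 64 x 50 mm (x, y, z), flat sides, blank paper label on each narrow end; 0.18 to 0.62 kg. Origin: centre of its underside; x along its length, y across its 64 mm width (grip it here, over the two long sides), z up through the lid. The three look the same and stand lid up on the mat, their length turned up to 0.75 rad from the world's x, at least 140 mm from centre to centre
- tin_1_mid (a point): centre of tin_1, 25 mm above its underside. Any of the three tins may be the rattling one, and it need not be the heaviest: inside it a 34 mm steel ball of 160 g is loose, with 64 mm of play along the tin's x, 18 mm along y and 6 mm up and down; it rolls once pushed, knocks against the walls and comes to rest in about a second (level, it stays where it stopped; tilted 0.1 rad or more it rolls to the low end). The other two are packed solid: nothing moves in them
- tin_2: a tin like tin_1: same size, look and axes
- tin_2_mid (a point): centre of tin_2, 25 mm above its underside
- tin_3: a tin like tin_1: same size, look and axes
- tin_3_mid (a point): centre of tin_3, 25 mm above its underside
- mat: black rubber bench mat, 340 x 560 x 3 mm (x, y, z), fixed; origin: centre of its underside, on the bench, so its top is 3 mm higher; x and y along its sides
- lens (a point): centre of the front glass of a small bench camera, 200 mm above the bench, ring light 62 mm across around it. The camera is fixed, on a post 93 mm behind the glass (post top 233 mm up, round foot 110 mm across), beyond the mat. Its x axis is level and points backwards, from the glass to the post; it looks along its own -x, back over the mat towards the robot, so what it sees lies at negative x. z is up
- bearing: loose ball bearing lying flat on the mat, 52 mm across, 15 mm high, on its near side; bystander, origin: centre of underside
- coupling: loose steel coupling half with a 58 mm flange, 31 mm high, on the mat; bystander, origin: centre of underside
- wrench: open-ended wrench lying on the mat's far side, 170 mm long; bystander
- socket: wrench socket standing on the mat's near side, 30 mm across, 50 mm high; bystander, origin: centre of underside
- driver: screwdriver lying on the bench left of the mat; bystander
- drill: cordless drill lying on its side on the bench at the right; bystander
Things that resemble listed ones, but are neither listed nor needed, are in the scene too. Leave any brown look-alike of the tin_1 alone. Leave any yellow look-alike of the tin_2 alone.

How it is judged:
By the outcome, as a careful person would: the job done as asked, in the order asked, and still so for the second after the job is handed in, while the arm keeps its last pose, push and grip.
It also fails if it takes over 72 s, if anything falls off the work surface, if the arm or the gripper's body presses on something with over 40 N, if the wrist force passes 120 N, or if a joint passes its speed limit or range.

## Working session

There is one attempt and no reset: what is moved stays moved. The work goes in short steps, Python scripts to look and compute and a tool call to move; the robot and the scene stay as the last step left them, time stands still between calls to the robot, and variables do not carry over. Pictures are saved under pics/ and viewed, about 8 in all and at most 12, crops included, and the job is handed in when it is done.

Besides the shell and the picture viewer there is one more tool, called after "Emit:" as name(argument=value, ...) on one line, values as JSON. carry_out: Moves the arm, as the interface text tells. Its arguments: {"type":"object","properties":{"targets":{"type":"array"},"grip_force":{"type":"number"}},"required":["targets"]}

```bash
ls; mkdir -p pics
python3 - <<'E'
from rig import ctrl, viewer
import cv2
s=ctrl.sense(); print(s)
for n in("top","scene"):
    print(n,viewer.camera_info(n)); cv2.imwrite(f"pics/{n}0.png",viewer.capture(n))
E
```

```text
pics
{'time_s': 0.0, 'joints': array([-1.35140907e+00,  3.13445064e-01,  1.49846558e+00, -1.28495557e-05,
        1.33096472e+00, -2.23409693e-01]), 'dq': array([-0.00021036,  0.0025864 ,  0.00012007,  0.00163603, -0.0005656 ,
       -0.00184899]), 'tau': array([ 7.49250576e-04, -4.12261820e+01, -2.59747285e+01, -1.14327249e-04,
        3.99722529e-03,  4.53321860e-06]), 'eef_pos': array([ 224.86934669, -474.11605285,  230.72686628]), 'ee_rot': array([-0.15482404, -0.68984335, -0.15573107,  0.68985035]), 'force': array([-0.68934875, -0.22808995,  0.49008031]), 'wrist_torque': array([-0.01113467,  0.03608239,  0.03931178]), 'grip_width': 0.9949453492525697}
top {'fx': 422.2967603496574, 'fy': 422.2967603496574, 'cx': 278.31705658104744, 'cy': 204.70826938610656, 'R': array([[ 0.02530696, -0.99966927,  0.00457309],
       [-0.99630015, -0.02559697, -0.0820415 ],
       [ 0.08213142, -0.00247995, -0.99661842]]), 't': array([ -91.59915497,  526.03776284, 1280.55610778])}
scene {'fx': 520.6742730587754, 'fy': 520.6742730587754, 'cx': 284.8258504734946, 'cy': 209.11040306216842, 'R': array([[ 0.25672082,  0.96636131,  0.01549986],
       [ 0.75984706, -0.19189619, -0.62113468],
       [-0.59726616,  0.17123573, -0.78355055]]), 't': array([ -62.13598421, -324.55192235, 2139.7621474 ])}
```

Run:
```python
import cv2
a=cv2.imread("pics/top0.png"); cv2.imwrite("pics/top0b.png",cv2.resize(a,(784,588),interpolation=cv2.INTER_CUBIC))
```

```text
(no output)
```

View pics/top0b.png

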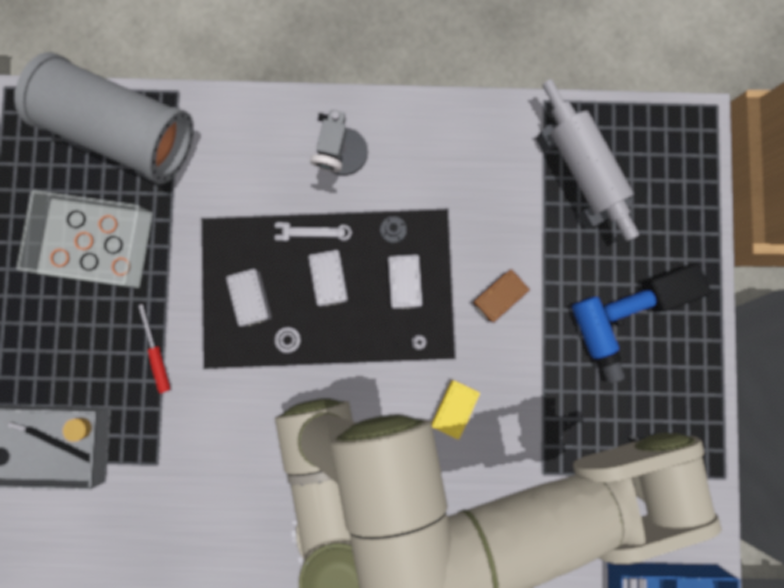

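View pics/scene0.png

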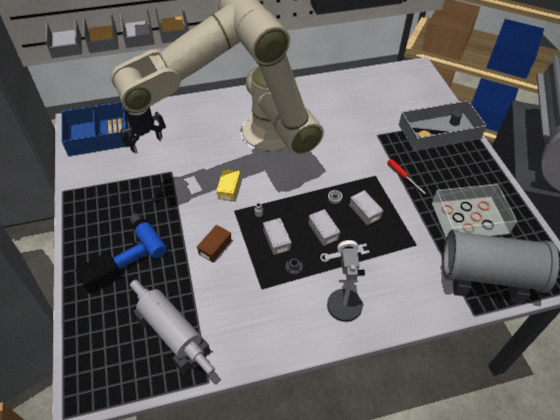

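The top view (enlarged 1.4×) shows tins at about (248,297), (328,277) and (405,281), and the camera ring at (327,157). The scene view shows the ring at about (347,246) and the foot at (345,305). I'll crop in and measure.

```bash
cat > h.py <<'E'
import numpy as np, cv2
from rig import ctrl, viewer
from scipy.spatial.transform import Rotation as Rot
def ray(n,u,v):
    c=viewer.camera_info(n); R,t=c["R"],c["t"]
    d=R.T@np.array([(u-c["cx"])/c["fx"],(v-c["cy"])/c["fy"],1]); return -R.T@t,d
def atz(n,u,v,z):
    o,d=ray(n,u,v); return o+d*(z-o[2])/d[2]
def proj(n,X):
    c=viewer.camera_info(n); p=(c["R"]@np.atleast_2d(X).T).T+c["t"]
    return p[:,:2]/p[:,2:]*[c["fx"],c["fy"]]+[c["cx"],c["cy"]]
def rot(s): return Rot.from_quat(np.roll(s["ee_rot"],-1))
E
python3 - <<'E'
from h import *
a=cv2.imread("pics/top0.png"); b=cv2.imread("pics/scene0.png")
g=cv2.cvtColor(a,cv2.COLOR_BGR2GRAY)
m=np.zeros_like(g); m[155:258,148:320]=255*(g[155:258,148:320]>110)
cs,_=cv2.findContours(m,cv2.RETR_EXTERNAL,cv2.CHAIN_APPROX_NONE)
for c in cs:
    if cv2.contourArea(c)>400:
        P=np.array([atz("top",*p,50)[:2] for p in cv2.boxPoints(cv2.minAreaRect(c))])
        e=[P[1]-P[0],P[2]-P[1]]; l=max(e,key=np.linalg.norm)
        print(P.mean(0).round(1),[np.linalg.norm(x).round(1) for x in e],"yaw",np.arctan2(l[1],l[0]).round(3))
c1=cv2.resize(a[70:130,210:275],None,fx=6,fy=6,interpolation=2)
c2=cv2.resize(b[225:325,315:380],None,fx=6,fy=6,interpolation=2)
H=600; o=np.zeros((H,c1.shape[1]+c2.shape[1],3),np.uint8); o[:360,:c1.shape[1]]=c1; o[:,c1.shape[1]:]=c2
cv2.imwrite("pics/crop.png",o); print(o.shape)
E
```

```text
[495.5 228.4] [np.float64(67.9), np.float64(114.3)] yaw -2.843
[ 539.5 -110.3] [np.float64(67.4), np.float64(114.0)] yaw -3.054
[542.4  56.6] [np.float64(67.6), np.float64(113.9)] yaw -2.946
(600, 780, 3)
```

View pics/crop.png

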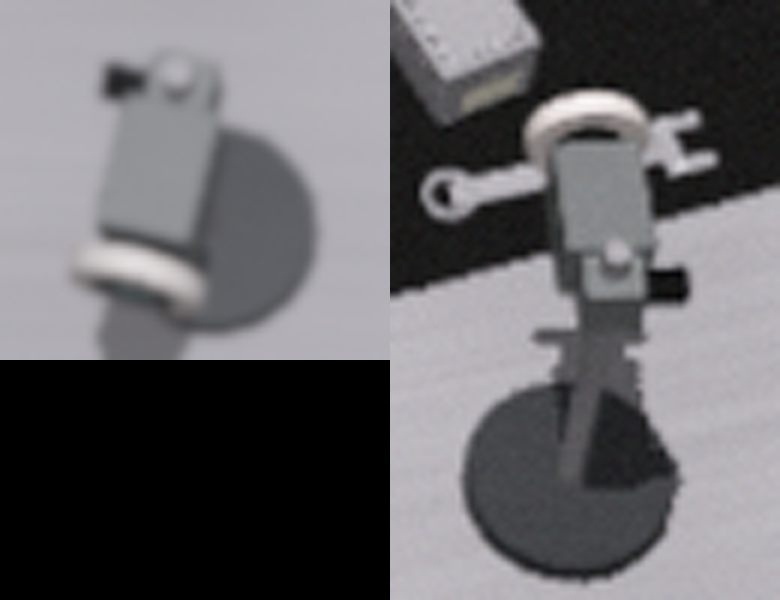

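Run:
```python
from h import *
T=lambda x,y:(210+(x-.0)/6-.4,70+y/6-.4); S=lambda x,y:(315+(x-390)/6-.4,225+y/6-.4)
print("foot",atz("top",*T(215,230),5),atz("scene",*S(570,480),5))
print("knob",[atz("top",*T(178,75),z).round(1) for z in(233,245)],[atz("scene",*S(616,255),z).round(1) for z in(233,245)])
l,r=atz("top",*T(72,262),200),atz("top",*T(208,292),200); print("ring",l,r,(l+r)/2,np.linalg.norm(l-r))
d=(r-l); print("yaw of lens x", np.arctan2(d[0],-d[1]))
l,r=atz("scene",*S(525,140),200),atz("scene",*S(652,140),200); print("ring scene",l,r,(l+r)/2)
l,r=atz("top",*T(120,100),230),atz("top",*T(100,232),230);print("side",np.arctan2(*(l-r)[[1,0]]))
l,r=atz("top",*T(218,118),230),atz("top",*T(203,245),230);print("side",np.arctan2(*(l-r)[[1,0]]))
f=(atz("top",*T(215,230),5)+atz("scene",*S(570,480),5))/2
```

```text
foot [835.87078821  34.25484193   5.        ] [836.9391518   36.98134074   5.        ]
knob [array([833.4,  33.8, 233. ]), array([828.8,  32.6, 245. ])] [array([840.1,  33.2, 233. ]), array([846.9,  29.3, 245. ])]
ring [757.89077925  82.07146367 200.        ] [745.71694118  20.30967319 200.        ] [751.80386022  51.19056843 200.        ] 62.95014771576228
yaw of lens x -0.1946147322342809
ring scene [747.47923365  22.56014523 200.        ] [762.96454885  83.421319   200.        ] [755.22189125  52.99073211 200.        ]
side -0.11177261796746644
side -0.08297886722824041
```

```bash
cat >> h.py <<'E'
def down(yaw,flip):  # tool x down, jaws across a tin of this yaw
    y=np.array([-np.sin(yaw),np.cos(yaw),0])*flip; x=np.array([0,0,-1.]); return Rot.from_matrix(np.c_[x,y,np.cross(x,y)])
def go(p,Rt,show=1):
    s=ctrl.sense(); d=(np.array(p)-s["eef_pos"])/1000; r=(Rt*rot(s).inv()).as_rotvec()
    if show: print("shift",d.round(4),"turn",r.round(4),"rows",max(np.linalg.norm(d)/.0625,np.linalg.norm(r)/.187).round(1))
    return d,r
E
python3 - <<'E'
from h import *
s=ctrl.sense(); print(rot(s).as_matrix().round(3))
for p in ([539.5,-110.3,120],[542.4,56.6,120],[495.5,228.4,120],[592.8,82.3,181]):
  for f in(1,-1):
    y={539.5:.087,542.4:.195,495.5:.299,592.8:-.19}[p[0]]; print(p,f); go(p,down(y,f))
E
```

```text
[[-0.     0.428 -0.904]
 [ 0.001 -0.904 -0.428]
 [-1.    -0.001 -0.   ]]
[539.5, -110.3, 120] 1
shift [ 0.3146  0.3639 -0.1108] turn [ 1.0000e-04 -1.6000e-03  2.7858e+00] rows 14.9
[539.5, -110.3, 120] -1
shift [ 0.3146  0.3639 -0.1108] turn [-0.0011 -0.     -0.3558] rows 7.9
[542.4, 56.6, 120] 1
shift [ 0.3175  0.5308 -0.1108] turn [ 1.0000e-04 -1.6000e-03  2.8938e+00] rows 15.5
[542.4, 56.6, 120] -1
shift [ 0.3175  0.5308 -0.1108] turn [-1.100e-03 -1.000e-04 -2.478e-01] rows 10.1
[495.5, 228.4, 120] 1
shift [ 0.2706  0.7026 -0.1108] turn [ 2.0000e-04 -1.6000e-03  2.9978e+00] rows 16.0
[495.5, 228.4, 120] -1
shift [ 0.2706  0.7026 -0.1108] turn [-0.0011 -0.0002 -0.1438] rows 12.2
[592.8, 82.3, 181] 1
shift [ 0.3679  0.5565 -0.0498] turn [-1.0000e-04 -1.5000e-03  2.5088e+00] rows 13.4
[592.8, 82.3, 181] -1
shift [ 0.3679  0.5565 -0.0498] turn [-1.100e-03  1.000e-04 -6.328e-01] rows 10.7
```

Emit:
carry_out(targets=[{"x":0.036,"y":0.042,"z":0,"az":-0.04,"hand":1},{"x":0.074,"y":0.086,"z":0,"az":-0.09,"hand":1},{"x":0.112,"y":0.13,"z":0,"az":-0.13,"hand":1},{"x":0.15,"y":0.174,"z":0,"az":-0.18,"hand":1},{"x":0.188,"y":0.218,"z":0,"az":-0.22,"hand":1}], grip_force=90)

```text
invalid input at $.targets[0]: expected keys x, y, z, ax, ay, az, hand
```

Emit:
carry_out(targets=[{"x":0.036,"y":0.042,"z":-0.01,"az":-0.04,"hand":1},{"x":0.074,"y":0.086,"z":-0.02,"az":-0.09,"hand":1},{"x":0.11,"y":0.126,"z":-0.03,"az":-0.12,"hand":1},{"x":0.126,"y":0.146,"z":-0.04,"az":-0.136,"hand":1},{"x":0.126,"y":0.146,"z":-0.04,"az":-0.136,"hand":1}])

```text
invalid input at $.targets[0]: expected keys x, y, z, ax, ay, az, hand
```

Run:
```python
from h import *
s=ctrl.sense(); print(s["time_s"],s["eef_pos"],s["force"],s["dq"].round(3)); go([539.5,-110.3,12],down(.087,-1))
c=viewer.camera_info("wrist"); print(c); a=viewer.capture("wrist")
cv2.imwrite("pics/w1.png",cv2.resize(a,(784,588),interpolation=2))
```

```text
0.1 [ 224.8799385  -474.15718166  230.80359089] [ 0.10792796 -0.08471157 -0.00289893] [-0.002 -0.003 -0.003  0.001  0.002  0.   ]
shift [ 0.3146  0.3639 -0.2188] turn [-0.0011 -0.     -0.3558] rows 8.5
{'fx': 325.19226210127806, 'fy': 325.19226210127806, 'cx': 271.6308025528314, 'cy': 202.30758478835222, 'R': array([[ 4.28154850e-01, -9.03705383e-01, -7.56050695e-05],
       [-8.61302111e-01, -4.08090477e-01,  3.02689338e-01],
       [-2.73572838e-01, -1.29532789e-01, -9.53089271e-01]]), 't': array([-523.82215749,  -38.98095427,  378.62184404])}
```

View pics/w1.png

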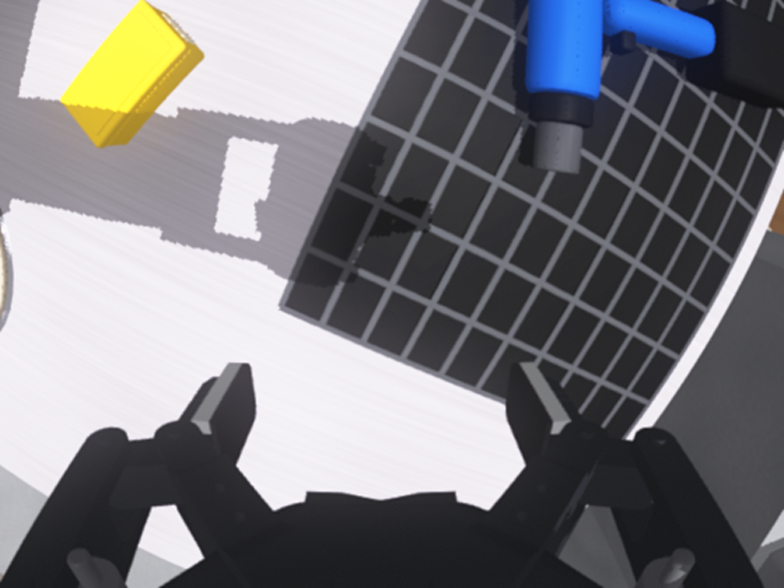

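The move calls were refused because every row needs all its keys. The wrist view is therefore still of the start area: yellow block, drill and open fingers. I'll resend with full rows.

Emit:
carry_out(targets=[{"x":0.036,"y":0.042,"z":0,"ax":0,"ay":0,"az":-0.04,"hand":1},{"x":0.074,"y":0.086,"z":0,"ax":0,"ay":0,"az":-0.09,"hand":1},{"x":0.112,"y":0.13,"z":0,"ax":0,"ay":0,"az":-0.13,"hand":1},{"x":0.15,"y":0.174,"z":0,"ax":0,"ay":0,"az":-0.18,"hand":1},{"x":0.188,"y":0.218,"z":0,"ax":0,"ay":0,"az":-0.22,"hand":1}], grip_force=90)

```text
time_s: 0.78
eef_pos: [413.9, -254.8, 231.2]
ee_rot: [-0.078, -0.703, -0.078, 0.703]
force: [1.3, -1.0, -0.2]
grip_width: 0.997
```

Emit:
carry_out(targets=[{"x":0.036,"y":0.042,"z":-0.01,"ax":0,"ay":0,"az":-0.04,"hand":1},{"x":0.074,"y":0.086,"z":-0.02,"ax":0,"ay":0,"az":-0.09,"hand":1},{"x":0.11,"y":0.126,"z":-0.03,"ax":0,"ay":0,"az":-0.12,"hand":1},{"x":0.126,"y":0.146,"z":-0.04,"ax":0,"ay":0,"az":-0.136,"hand":1},{"x":0.126,"y":0.146,"z":-0.04,"ax":0,"ay":0,"az":-0.136,"hand":1}])

```text
time_s: 1.4
eef_pos: [539.1, -108.9, 190.2]
ee_rot: [-0.031, -0.706, -0.032, 0.707]
force: [-0.9, -0.2, 1.4]
grip_width: 1.0
```

Run:
```python
from h import *
s=ctrl.sense(); print(s["time_s"],s["eef_pos"],s["force"],s["dq"].round(3)); go([539.5,-110.3,12],down(.087,-1))
c=viewer.camera_info("wrist"); print(c); a=viewer.capture("wrist")
cv2.imwrite("pics/w2.png",cv2.resize(a,(784,588),interpolation=2))
```

```text
1.4 [ 539.10097526 -108.9439848   190.1892856 ] [-0.85240725 -0.22275586  1.38883786] [-0.048 -0.031  0.004 -0.011  0.005 -0.029]
shift [ 0.0004 -0.0014 -0.1782] turn [-0.0009 -0.0019 -0.0024] rows 2.9
{'fx': 325.19226210127806, 'fy': 325.19226210127806, 'cx': 271.6308025528314, 'cy': 202.30758478835222, 'R': array([[ 8.89245351e-02, -9.96038343e-01,  2.15125224e-04],
       [-9.48805719e-01, -8.46419655e-02,  3.04308143e-01],
       [-3.03084370e-01, -2.72645722e-02, -9.52573623e-01]]), 't': array([-155.67486954,  474.79632528,  500.01308373])}
```

View pics/w2.png

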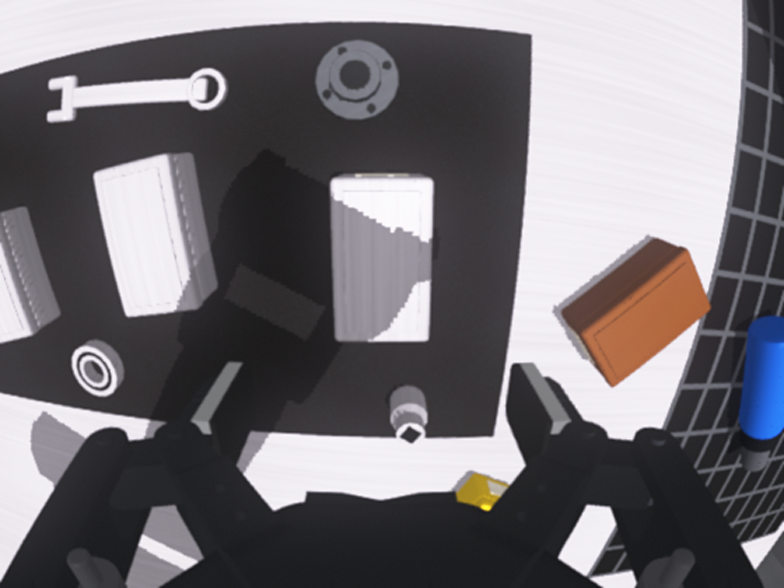

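The lid corners of the right-hand tin are at about (331,180), (433,180), (430,341) and (335,341). The socket, at (408,410), is clear of the fingers.

```bash
cat >> h.py <<'E'
def wz(c,u,v,z):
    a=np.array([u-c["cx"],v-c["cy"]]); r=np.hypot(*a); th=r/c["fx"]
    d=c["R"].T@np.r_[a/r*np.sin(th),np.cos(th)]; o=-c["R"].T@c["t"]; return o+d*(z-o[2])/d[2]
def lid(c,px,z=53):
    P=np.array([wz(c,u/1.4-.15,v/1.4-.15,z)[:2] for u,v in px]) # TL TR BR BL
    l=P[0]+P[1]-P[2]-P[3]; yaw=np.arctan2(l[1],l[0]); print("lid",P.mean(0).round(1),"yaw",yaw.round(3),"L,W",(np.linalg.norm(l)/2).round(1),(np.linalg.norm(P[0]+P[3]-P[1]-P[2])/2).round(1)); return P.mean(0),yaw
E
python3 - <<'E'
from h import *
c=viewer.camera_info("wrist")
p,y=lid(c,[(331,180),(433,180),(430,341),(335,341)]); go([*p,15],down(y,-1))
lid(c,[(95,173),(171,155),(196,309),(128,317)])
print(ctrl.sense()["time_s"])
E
```

```text
lid [ 539.6 -110.5] yaw 0.092 L,W 107.5 63.5
shift [ 0.0008 -0.0004 -0.1759] turn [-0.0002 -0.0011  0.0037] rows 2.8
lid [543.4  54.4] yaw 0.183 L,W 107.2 61.3
1.45
```

Emit:
carry_out(targets=[{"x":0.001,"y":-0.001,"z":-0.055,"ax":0,"ay":0,"az":0.003,"hand":1},{"x":0.001,"y":-0.001,"z":-0.11,"ax":0,"ay":0,"az":0.003,"hand":1},{"x":0.001,"y":-0.001,"z":-0.155,"ax":0,"ay":0,"az":0.003,"hand":1},{"x":0.001,"y":-0.001,"z":-0.176,"ax":0,"ay":0,"az":0.003,"hand":1},{"x":0.001,"y":-0.001,"z":-0.176,"ax":0,"ay":0,"az":0.003,"hand":-1}], grip_force=90)

```text
time_s: 2.08
eef_pos: [539.0, -112.2, 14.6]
ee_rot: [-0.031, -0.706, -0.032, 0.707]
force: [-0.2, 0.2, 0.7]
grip_width: 0.813
```

Emit:
carry_out(targets=[{"x":0,"y":0,"z":0,"ax":0,"ay":0,"az":0,"hand":-1},{"x":0,"y":0,"z":0,"ax":0,"ay":0,"az":0,"hand":-1},{"x":0,"y":0,"z":0,"ax":0,"ay":0,"az":0,"hand":-1},{"x":0,"y":0,"z":0,"ax":0,"ay":0,"az":0,"hand":-1}])

```text
time_s: 2.58
eef_pos: [540.2, -111.9, 16.2]
ee_rot: [0.032, 0.707, 0.031, -0.706]
force: [-2.3, -2.9, 6.9]
grip_width: 0.736
```

Emit:
carry_out(targets=[{"x":0,"y":0,"z":0.02,"ax":0,"ay":0,"az":0,"hand":-1},{"x":0,"y":0,"z":0.06,"ax":0,"ay":0,"az":0,"hand":-1},{"x":0,"y":0,"z":0.1,"ax":0,"ay":0,"az":0,"hand":-1},{"x":0,"y":0,"z":0.1,"ax":-0.013,"ay":0.15,"az":0,"hand":-1},{"x":0,"y":0,"z":0.1,"ax":-0.027,"ay":0.3,"az":0,"hand":-1}])

```text
time_s: 3.2
eef_pos: [540.0, -111.4, 116.2]
ee_rot: [-0.036, -0.591, -0.026, 0.805]
force: [0.4, -0.4, -4.5]
grip_width: 0.737
```

Emit:
carry_out(targets=[{"x":0,"y":0,"z":0,"ax":0,"ay":0,"az":0,"hand":-1},{"x":0,"y":0,"z":0,"ax":0,"ay":0,"az":0,"hand":-1},{"x":0,"y":0,"z":0,"ax":0.013,"ay":-0.15,"az":0,"hand":-1},{"x":0,"y":0,"z":0,"ax":0.027,"ay":-0.3,"az":0,"hand":-1},{"x":0,"y":0,"z":0,"ax":0.027,"ay":-0.3,"az":0,"hand":-1}])

```text
time_s: 3.82
eef_pos: [538.2, -111.6, 116.2]
ee_rot: [0.031, 0.707, 0.031, -0.706]
force: [0.4, 0.1, -4.4]
grip_width: 0.731
```

Emit:
carry_out(targets=[{"x":0,"y":0,"z":0,"ax":0,"ay":0,"az":0,"hand":-1},{"x":0,"y":0,"z":0,"ax":0,"ay":0,"az":0,"hand":-1},{"x":0,"y":0,"z":0,"ax":0,"ay":0,"az":0,"hand":-1}])

```text
time_s: 4.2
eef_pos: [540.2, -111.3, 115.0]
ee_rot: [-0.032, -0.706, -0.032, 0.707]
force: [-0.1, -0.4, -3.6]
grip_width: 0.737
```

```bash
cat > rd.py <<'E'
from h import *
F=[];T=[]
for i in range(5):
    s=ctrl.sense(); F.append(s["force"]); T.append(rot(s).inv().apply(s["wrist_torque"])); viewer.capture("wrist")
print(s["time_s"],s["eef_pos"].round(1),"F",np.mean(F,0).round(2),"Ttool",np.mean(T,0).round(3),"sd",np.std(T,0).round(3),rot(s).as_matrix().round(3)[2])
E
python3 rd.py
```

```text
4.4 [ 540.  -111.3  115.1] F [-0.3  -0.26 -4.03] Ttool [ 0.006 -0.012 -0.003] sd [0.033 0.018 0.021] [-1. -0.  0.]
```

Emit:
carry_out(targets=[{"x":0,"y":0,"z":0,"ax":0.013,"ay":-0.15,"az":0,"hand":-1},{"x":0,"y":0,"z":0,"ax":0.027,"ay":-0.3,"az":0,"hand":-1},{"x":0,"y":0,"z":0,"ax":0.027,"ay":-0.3,"az":0,"hand":-1},{"x":0,"y":0,"z":0,"ax":0.027,"ay":-0.3,"az":0,"hand":-1},{"x":0,"y":0,"z":0,"ax":0.013,"ay":-0.15,"az":0,"hand":-1}])

```text
time_s: 5.08
eef_pos: [539.2, -111.7, 115.2]
ee_rot: [0.029, 0.756, 0.033, -0.654]
force: [0.2, -0.8, -3.8]
grip_width: 0.735
```

Emit:
carry_out(targets=[{"x":0,"y":0,"z":0,"ax":-0.013,"ay":0.15,"az":0,"hand":-1},{"x":0,"y":0,"z":0,"ax":-0.013,"ay":0.15,"az":0,"hand":-1},{"x":0,"y":0,"z":0,"ax":-0.013,"ay":0.15,"az":0,"hand":-1},{"x":0,"y":0,"z":0,"ax":-0.013,"ay":0.15,"az":0,"hand":-1},{"x":0,"y":0,"z":0,"ax":-0.013,"ay":0.15,"az":0,"hand":-1}])

```text
time_s: 5.7
eef_pos: [539.7, -111.5, 115.5]
ee_rot: [0.032, 0.707, 0.032, -0.706]
force: [0.4, 0.5, -5.0]
grip_width: 0.734
```

```bash
python3 rd.py
```

```text
5.9 [ 539.9 -111.4  115.4] F [-0.34 -0.04 -4.02] Ttool [ 0.005 -0.004 -0.014] sd [0.033 0.024 0.027] [-1.  0. -0.]
```

Tin C weighs about 0.41 kg and its moment did not change (0.008 N m, where about 0.1 is expected from the ball), so it is silent. I'll set it back down.

Emit:
carry_out(targets=[{"x":0,"y":0,"z":-0.04,"ax":0,"ay":0,"az":0,"hand":-1},{"x":0,"y":0,"z":-0.075,"ax":0,"ay":0,"az":0,"hand":-1},{"x":0,"y":0,"z":-0.092,"ax":0,"ay":0,"az":0,"hand":-1},{"x":0,"y":0,"z":-0.098,"ax":0,"ay":0,"az":0,"hand":-1},{"x":0,"y":0,"z":-0.1,"ax":0,"ay":0,"az":0,"hand":-1}])

```text
time_s: 6.58
eef_pos: [540.4, -111.6, 16.2]
ee_rot: [0.032, 0.707, 0.032, -0.706]
force: [-5.2, 0.8, 11.8]
grip_width: 0.739
```

Emit:
carry_out(targets=[{"x":0,"y":0,"z":0,"ax":0,"ay":0,"az":0,"hand":-1},{"x":0,"y":0,"z":0,"ax":0,"ay":0,"az":0,"hand":1},{"x":0,"y":0,"z":0,"ax":0,"ay":0,"az":0,"hand":1},{"x":0,"y":0,"z":0,"ax":0,"ay":0,"az":0,"hand":1},{"x":0,"y":0,"z":0,"ax":0,"ay":0,"az":0,"hand":1}])

```text
time_s: 7.2
eef_pos: [540.0, -111.4, 15.4]
ee_rot: [0.032, 0.706, 0.032, -0.706]
force: [0.8, -0.2, 0.4]
grip_width: 0.996
```

Emit:
carry_out(targets=[{"x":0,"y":0,"z":0.055,"ax":0,"ay":0,"az":0,"hand":1},{"x":0,"y":0.01,"z":0.11,"ax":0,"ay":0,"az":0.01,"hand":1},{"x":0.001,"y":0.066,"z":0.13,"ax":0,"ay":0,"az":0.04,"hand":1},{"x":0.002,"y":0.125,"z":0.13,"ax":0,"ay":0,"az":0.08,"hand":1},{"x":0.003,"y":0.167,"z":0.13,"ax":0,"ay":0,"az":0.1,"hand":1}])

```text
time_s: 7.82
eef_pos: [542.7, 57.8, 145.7]
ee_rot: [0.068, 0.704, 0.068, -0.704]
force: [1.0, -1.3, -0.4]
grip_width: 0.998
```

Emit:
carry_out(targets=[{"x":0,"y":0,"z":0,"ax":0,"ay":0,"az":0,"hand":1}])

```text
time_s: 7.95
eef_pos: [542.7, 58.1, 145.4]
ee_rot: [0.068, 0.704, 0.068, -0.704]
force: [0.3, -0.0, -0.4]
grip_width: 0.994
```

Run:
```python
from h import *
s=ctrl.sense(); print(s["time_s"],s["eef_pos"],s["force"]); go([542.8,56,15],down(.19,-1))
a=viewer.capture("wrist"); cv2.imwrite("pics/w3.png",cv2.resize(a,(784,588),interpolation=2))
```

```text
7.95 [542.65055167  58.0784732  145.3642243 ] [ 0.27937237 -0.03983423 -0.3603534 ]
shift [ 1.000e-04 -2.100e-03 -1.304e-01] turn [-0.0003  0.0001 -0.0036] rows 2.1
```

View pics/w3.png

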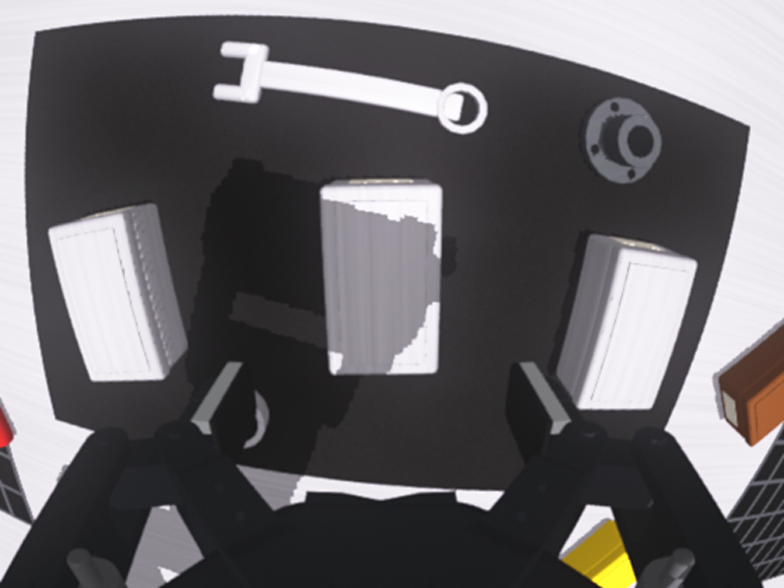

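Tin C is back in place, standing lid up. The lid corners of B are at (322,186), (442,186), (438,374) and (330,374), and the bearing is near (255,420).

Run:
```python
from h import *
c=viewer.camera_info("wrist")
p,y=lid(c,[(322,186),(442,186),(438,374),(330,374)]); go([*p,15],down(y,-1))
lid(c,[(50,232),(118,209),(165,380),(92,381)]); print("bearing",wz(c,255/1.4,420/1.4,10))
```

```text
lid [544.1  56. ] yaw 0.203 L,W 108.5 62.6
shift [ 0.0012 -0.0005 -0.1303] turn [0.0001 0.     0.0116] rows 2.1
lid [498.3 226.9] yaw 0.303 L,W 108.4 60.2
bearing [408.06040803 127.07141669  10.        ]
```

Emit:
carry_out(targets=[{"x":0.001,"y":-0.001,"z":-0.055,"ax":0,"ay":0,"az":0.006,"hand":1},{"x":0.001,"y":-0.001,"z":-0.11,"ax":0,"ay":0,"az":0.006,"hand":1},{"x":0.001,"y":-0.001,"z":-0.13,"ax":0,"ay":0,"az":0.006,"hand":1},{"x":0.001,"y":-0.001,"z":-0.13,"ax":0,"ay":0,"az":0.006,"hand":1},{"x":0.001,"y":-0.001,"z":-0.13,"ax":0,"ay":0,"az":0.006,"hand":-1}])

```text
time_s: 8.62
eef_pos: [544.8, 54.0, 16.5]
ee_rot: [0.069, 0.704, 0.069, -0.703]
force: [-0.4, 1.1, 1.3]
grip_width: 0.814
```

Emit:
carry_out(targets=[{"x":0,"y":0,"z":0,"ax":0,"ay":0,"az":0,"hand":-1},{"x":0,"y":0,"z":0,"ax":0,"ay":0,"az":0,"hand":-1},{"x":0,"y":0,"z":0,"ax":0,"ay":0,"az":0,"hand":-1},{"x":0,"y":0,"z":0,"ax":0,"ay":0,"az":0,"hand":-1}])

```text
time_s: 9.12
eef_pos: [545.1, 54.4, 17.2]
ee_rot: [0.069, 0.705, 0.069, -0.703]
force: [-0.4, -0.1, 7.0]
grip_width: 0.736
```

Emit:
carry_out(targets=[{"x":0,"y":0,"z":0.02,"ax":0,"ay":0,"az":0,"hand":-1},{"x":0,"y":0,"z":0.06,"ax":0,"ay":0,"az":0,"hand":-1},{"x":0,"y":0,"z":0.1,"ax":0,"ay":0,"az":0,"hand":-1},{"x":0,"y":0,"z":0.1,"ax":-0.03,"ay":0.15,"az":0,"hand":-1},{"x":0,"y":0,"z":0.1,"ax":-0.06,"ay":0.3,"az":0,"hand":-1}])

```text
time_s: 9.75
eef_pos: [544.1, 54.3, 116.9]
ee_rot: [-0.079, -0.587, -0.057, 0.803]
force: [-1.7, 0.1, -4.4]
grip_width: 0.734
```

Emit:
carry_out(targets=[{"x":0,"y":0,"z":0,"ax":0,"ay":0,"az":0,"hand":-1},{"x":0,"y":0,"z":0,"ax":0,"ay":0,"az":0,"hand":-1},{"x":0,"y":0,"z":0,"ax":0.03,"ay":-0.15,"az":0,"hand":-1},{"x":0,"y":0,"z":0,"ax":0.06,"ay":-0.3,"az":0,"hand":-1},{"x":0,"y":0,"z":0,"ax":0.06,"ay":-0.3,"az":0,"hand":-1}])

```text
time_s: 10.38
eef_pos: [542.2, 54.4, 116.4]
ee_rot: [0.069, 0.704, 0.069, -0.704]
force: [0.2, 0.5, -3.3]
grip_width: 0.735
```

Emit:
carry_out(targets=[{"x":0,"y":0,"z":0,"ax":0,"ay":0,"az":0,"hand":-1},{"x":0,"y":0,"z":0,"ax":0,"ay":0,"az":0,"hand":-1},{"x":0,"y":0,"z":0,"ax":0,"ay":0,"az":0,"hand":-1}])

```text
time_s: 10.75
eef_pos: [544.2, 54.7, 115.0]
ee_rot: [-0.069, -0.703, -0.069, 0.704]
force: [0.2, 0.6, -4.6]
grip_width: 0.737
```

```bash
python3 rd.py
```

```text
10.95 [544.   54.7 115.1] F [-0.14  0.21 -4.71] Ttool [-0.002 -0.021 -0.002] sd [0.017 0.055 0.016] [-1. -0.  0.]
```

Emit:
carry_out(targets=[{"x":0,"y":0,"z":0,"ax":0.03,"ay":-0.15,"az":0,"hand":-1},{"x":0,"y":0,"z":0,"ax":0.06,"ay":-0.3,"az":0,"hand":-1},{"x":0,"y":0,"z":0,"ax":0.06,"ay":-0.3,"az":0,"hand":-1},{"x":0,"y":0,"z":0,"ax":0.06,"ay":-0.3,"az":0,"hand":-1},{"x":0,"y":0,"z":0,"ax":0.03,"ay":-0.15,"az":0,"hand":-1}])

```text
time_s: 11.62
eef_pos: [543.3, 54.4, 115.3]
ee_rot: [0.064, 0.753, 0.074, -0.65]
force: [0.1, 0.4, -3.7]
grip_width: 0.74
```

Emit:
carry_out(targets=[{"x":0,"y":0,"z":0,"ax":-0.03,"ay":0.15,"az":0,"hand":-1},{"x":0,"y":0,"z":0,"ax":-0.03,"ay":0.15,"az":0,"hand":-1},{"x":0,"y":0,"z":0,"ax":-0.03,"ay":0.15,"az":0,"hand":-1},{"x":0,"y":0,"z":0,"ax":-0.03,"ay":0.15,"az":0,"hand":-1},{"x":0,"y":0,"z":0,"ax":-0.03,"ay":0.15,"az":0,"hand":-1}])

```text
time_s: 12.25
eef_pos: [543.7, 54.5, 115.5]
ee_rot: [0.069, 0.704, 0.069, -0.704]
force: [-0.6, -0.6, -4.3]
grip_width: 0.737
```

```bash
python3 rd.py
```

```text
12.45 [543.9  54.6 115.4] F [ 0.11 -0.15 -4.42] Ttool [ 0.009  0.025 -0.014] sd [0.006 0.02  0.028] [-1.  0. -0.]
```

B is ambiguous (0.046 N m), so I'll repeat with longer averages.

```bash
sed -i 's/range(5)/range(16)/' rd.py; sed -i 's/np.std(T,0)/(np.std(T,0)\/4)/' rd.py; python3 rd.py
```

```text
13.25 [544.   54.6 115.3] F [ 0.22 -0.28 -4.34] Ttool [0.002 0.041 0.012] sd [0.007 0.005 0.005] [-1.  0. -0.]
```

Emit:
carry_out(targets=[{"x":0,"y":0,"z":0,"ax":-0.03,"ay":0.15,"az":0,"hand":-1},{"x":0,"y":0,"z":0,"ax":-0.06,"ay":0.3,"az":0,"hand":-1},{"x":0,"y":0,"z":0,"ax":-0.06,"ay":0.3,"az":0,"hand":-1},{"x":0,"y":0,"z":0,"ax":-0.06,"ay":0.3,"az":0,"hand":-1},{"x":0,"y":0,"z":0,"ax":-0.06,"ay":0.3,"az":0,"hand":-1}])

```text
time_s: 13.92
eef_pos: [543.6, 54.5, 115.8]
ee_rot: [-0.079, -0.589, -0.058, 0.802]
force: [0.1, 0.1, -5.1]
grip_width: 0.734
```

Emit:
carry_out(targets=[{"x":0,"y":0,"z":0,"ax":0.03,"ay":-0.15,"az":0,"hand":-1},{"x":0,"y":0,"z":0,"ax":0.06,"ay":-0.3,"az":0,"hand":-1},{"x":0,"y":0,"z":0,"ax":0.06,"ay":-0.3,"az":0,"hand":-1},{"x":0,"y":0,"z":0,"ax":0.06,"ay":-0.3,"az":0,"hand":-1}])

```text
time_s: 14.42
eef_pos: [544.3, 54.5, 115.9]
ee_rot: [-0.069, -0.703, -0.069, 0.704]
force: [-0.1, -0.4, -4.8]
grip_width: 0.738
```

```bash
python3 rd.py
```

```text
15.175 [544.   54.6 115.3] F [ 0.02  0.02 -4.44] Ttool [-0.004 -0.029  0.001] sd [0.009 0.006 0.007] [-1.  0. -0.]
```

Emit:
carry_out(targets=[{"x":0,"y":0,"z":0,"ax":0.03,"ay":-0.15,"az":0,"hand":-1},{"x":0,"y":0,"z":0,"ax":0.06,"ay":-0.3,"az":0,"hand":-1},{"x":0,"y":0,"z":0,"ax":0.06,"ay":-0.3,"az":0,"hand":-1},{"x":0,"y":0,"z":0,"ax":0.06,"ay":-0.3,"az":0,"hand":-1},{"x":0,"y":0,"z":0,"ax":0.06,"ay":-0.3,"az":0,"hand":-1}])

```text
time_s: 15.85
eef_pos: [544.8, 54.6, 115.6]
ee_rot: [0.058, 0.803, 0.079, -0.588]
force: [0.6, 0.8, -4.2]
grip_width: 0.736
```

Emit:
carry_out(targets=[{"x":0,"y":0,"z":0,"ax":-0.02,"ay":0.1,"az":0,"hand":-1},{"x":0,"y":0,"z":0,"ax":-0.04,"ay":0.2,"az":0,"hand":-1},{"x":0,"y":0,"z":0,"ax":-0.06,"ay":0.3,"az":0,"hand":-1},{"x":0,"y":0,"z":0,"ax":-0.06,"ay":0.3,"az":0,"hand":-1},{"x":0,"y":0,"z":0,"ax":-0.06,"ay":0.3,"az":0,"hand":-1}])

```text
time_s: 16.48
eef_pos: [543.8, 54.8, 115.0]
ee_rot: [0.069, 0.704, 0.069, -0.703]
force: [-0.4, 0.3, -5.0]
grip_width: 0.736
```

```bash
python3 rd.py
```

```text
17.225 [543.9  54.6 115.3] F [-0.02  0.09 -4.45] Ttool [ 0.005  0.035 -0.013] sd [0.008 0.006 0.006] [-1. -0. -0.]
```

The moment flips repeatably with tilt (+0.041, −0.029, +0.035 N m), so B holds the loose ball. I'll move it up to the camera.

Run:
```python
from h import *
L=np.array([745,53]);y=-.19; p=L-155*np.array([np.cos(y),np.sin(y)]); go([*p,189.2],down(y,-1))
```

```text
shift [0.0489 0.0276 0.0739] turn [-0.     -0.     -0.3858] rows 2.1
```

Emit:
carry_out(targets=[{"x":0.0,"y":0.005,"z":0.03,"ax":0,"ay":0,"az":-0.08,"hand":-1},{"x":0.01,"y":0.012,"z":0.06,"ax":0,"ay":0,"az":-0.18,"hand":-1},{"x":0.02,"y":0.02,"z":0.074,"ax":0,"ay":0,"az":-0.28,"hand":-1},{"x":0.03,"y":0.028,"z":0.074,"ax":0,"ay":0,"az":-0.386,"hand":-1},{"x":0.039,"y":0.028,"z":0.074,"ax":0,"ay":0,"az":-0.386,"hand":-1}])

```text
time_s: 17.9
eef_pos: [583.2, 83.0, 189.2]
ee_rot: [0.067, -0.704, 0.067, 0.704]
force: [-0.2, -1.0, -5.1]
grip_width: 0.737
```

Emit:
carry_out(targets=[{"x":0.01,"y":0,"z":0,"ax":0,"ay":0,"az":0,"hand":-1},{"x":0.01,"y":0,"z":0,"ax":0,"ay":0,"az":0,"hand":-1},{"x":0.01,"y":0,"z":0,"ax":0,"ay":0,"az":0,"hand":-1},{"x":0.01,"y":0,"z":0,"ax":0,"ay":0,"az":0,"hand":-1}])

```text
time_s: 18.4
eef_pos: [592.7, 82.5, 189.3]
ee_rot: [0.067, -0.704, 0.067, 0.704]
force: [-0.9, 0.2, -4.3]
grip_width: 0.735
```

Run:
```python
from h import *
s=ctrl.sense(); print(s["time_s"],s["eef_pos"],rot(s).as_matrix().round(3),s["force"],s["grip_width"])
w=viewer.capture("wrist"); t=viewer.capture("top"); b=viewer.capture("scene")
for n,i in zip("wtb",(w,t,b)): cv2.imwrite(f"pics/f_{n}.png",i)
cv2.imwrite("pics/f_w2.png",cv2.resize(w,(784,588),interpolation=2))
o=np.zeros((600,800,3),np.uint8)
o[:600,:400]=cv2.resize(t[70:190,200:280],(400,600),interpolation=2)
o[:600,400:]=cv2.resize(b[190:310,295:375],(400,600),interpolation=2)
cv2.imwrite("pics/f_tb.png",o)
```

```text
18.4 [592.72092242  82.53974023 189.3460181 ] [[-0.    -0.189 -0.982]
 [-0.    -0.982  0.189]
 [-1.     0.     0.   ]] [-0.85270623  0.20969878 -4.27487364] 0.7352046837276336
```

View pics/f_w2.png

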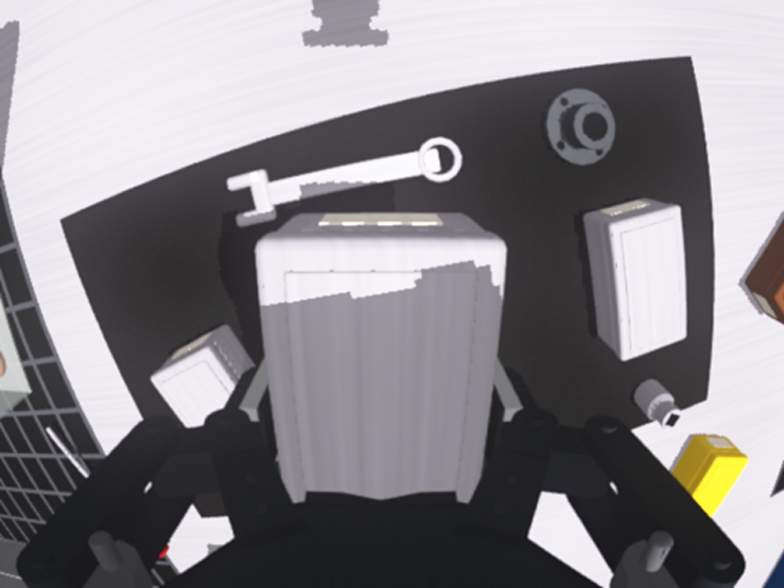

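View pics/f_tb.png

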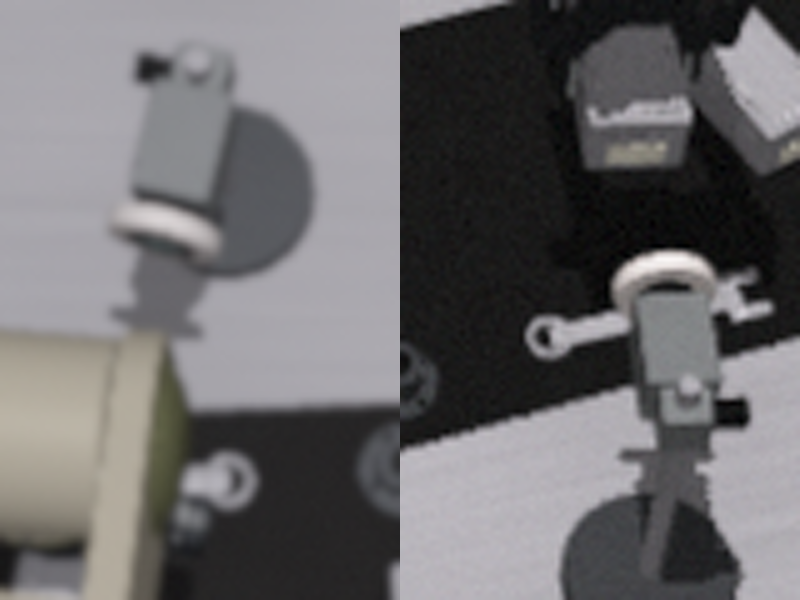

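The wrist view shows the tin squared between the fingers (lid edges at 258 and 505, centred near 381) with both other tins standing on the mat. The scene crop shows the tin's labelled end facing the ring light. I'll check with a model overlay.

Run:
```python
from h import *
y=-.19; ex=np.array([np.cos(y),np.sin(y),0]); ey=np.array([-np.sin(y),np.cos(y),0]); ez=np.array([0,0,1.])
lens=np.array([745,53,200.]); tin=np.array([592.7,82.5,200.])
a=np.linspace(0,2*np.pi,60)
rings=[lens+d*ex+31*(np.cos(a)[:,None]*ey+np.sin(a)[:,None]*ez) for d in(0,14)]
foot=np.array([*(lens+93*ex)[:2],0])+55*np.c_[np.cos(a),np.sin(a),0*a]
box=[[tin+sx*55*ex+i*32*ey+j*25*ez for i,j in((-1,-1),(1,-1),(1,1),(-1,1),(-1,-1))] for sx in(1,-1)]
out=[]
for n,f,(v0,v1,u0,u1) in(("top","t",(70,190,200,280)),("scene","b",(190,310,295,375))):
    k=5; im=cv2.resize(cv2.imread(f"pics/f_{f}.png")[v0:v1,u0:u1],None,fx=k,fy=k,interpolation=2)
    for c,col in((rings[0],(0,0,255)),(rings[1],(255,0,0)),(foot,(0,255,0)),(box[0],(0,255,255)),(box[1],(255,255,0))):
        if n=="top" and c in (box if not isinstance(c,np.ndarray) else []): continue
        q=(proj(n,np.array(c))-[u0-.5,v0-.5])*k; cv2.polylines(im,[q.round().astype(int)],False,col,1,cv2.LINE_AA)
    out.append(im)
cv2.imwrite("pics/ov.png",np.hstack(out))
```

```text
Traceback (most recent call last):
ValueError: The truth value of an array with more than one element is ambiguous. Use a.any() or a.all()
```

```bash
cat > ov.py <<'E'
from h import *
import sys
y,lx,ly=map(float,sys.argv[1:4]); ex=np.array([np.cos(y),np.sin(y),0]); ey=np.array([-np.sin(y),np.cos(y),0]); ez=np.array([0,0,1.])
lens=np.array([lx,ly,200.]); tin=np.array([592.7,82.5,200.])
a=np.linspace(0,2*np.pi,60)
rings=[lens+d*ex+31*(np.cos(a)[:,None]*ey+np.sin(a)[:,None]*ez) for d in(0,14)]
foot=np.array([*(lens+93*ex)[:2],0])+55*np.c_[np.cos(a),np.sin(a),0*a]
box=[[tin+sx*55*ex+i*32*ey+j*25*ez for i,j in((-1,-1),(1,-1),(1,1),(-1,1),(-1,-1))] for sx in(1,-1)]
out=[]
for n,f,(v0,v1,u0,u1) in(("top","t",(70,190,200,280)),("scene","b",(190,310,295,375))):
    k=5; im=cv2.resize(cv2.imread(f"pics/f_{f}.png")[v0:v1,u0:u1],None,fx=k,fy=k,interpolation=2)
    for c,col in((rings[0],(0,0,255)),(rings[1],(255,0,0)),(foot,(0,255,0)),(box[0],(0,255,255)),(box[1],(255,255,0))):
        q=(proj(n,np.array(c))-[u0-.5,v0-.5])*k; cv2.polylines(im,[q.round().astype(int)],False,col,1,cv2.LINE_AA)
    out.append(im)
cv2.imwrite("pics/ov.png",np.hstack(out))
E
python3 ov.py -.19 745 53
```

View pics/ov.png

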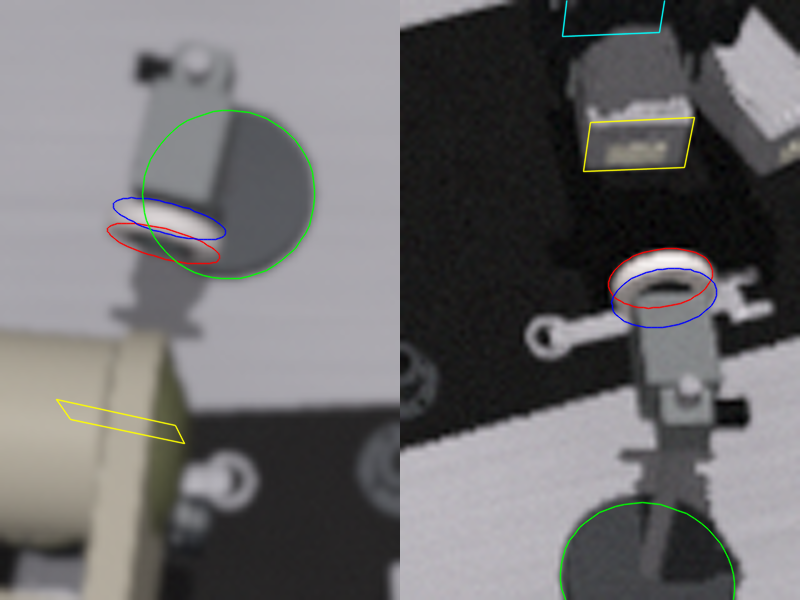

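The overlay fits the ring (centre about (662,278) in the crop), the foot and the tin end well in both views. The yaw from the camera body's sides (about −0.10) disagreed with the ring and post (−0.19), so I'll settle that with subpixel edges.

Run:
```python
from h import *
def edges(f,n,rows,lo,hi,z,sgn):
    g=cv2.imread(f"pics/{f}").astype(float).mean(2); pts=[]
    for r in rows:
        d=np.diff(g[r,lo:hi+1])*sgn; i=d.argmax(); w=np.clip(d[max(i-1,0):i+2],0,None)
        pts.append((lo+max(i-1,0)+.5+(w*np.arange(len(w))).sum()/w.sum(),r))
    q=np.array(pts); a,b=np.polyfit(q[:,1],q[:,0],1); e=np.abs(q[:,0]-a*q[:,1]-b); k=e<np.median(e)*2.5+.1
    a,b=np.polyfit(q[k,1],q[k,0],1)
    A,B=atz(n,a*rows[-1]+b,rows[-1],z),atz(n,a*rows[0]+b,rows[0],z); d=A-B; d=d if d[0]>0 else -d
    print(f,"slope",a.round(3),"n",k.sum(),"yaw",np.arctan2(d[1],d[0]).round(3),q[:,0].round(1))
edges("top0.png","top",range(91,107),222,236,222,-1)
edges("top0.png","top",range(95,110),240,252,222,-1)
edges("scene0.png","scene",range(250,265),336,348,222,1)
edges("scene0.png","scene",range(250,264),354,364,222,-1)
edges("scene0.png","scene",range(250,264),354,364,222,1)
# ring blob
for f,n,(v0,v1,u0,u1) in(("top0.png","top",(105,125,220,248)),("scene0.png","scene",(236,262,335,370))):
    im=cv2.imread("pics/"+f)[v0:v1,u0:u1].astype(int); m=(im[...,2]-im[...,0]>6)&(im.mean(2)>150)
    ys,xs=np.nonzero(m); c=np.array([xs.mean()+u0,ys.mean()+v0]); w,V=np.linalg.eigh(np.cov(xs,ys)); ax=V[:,1]
    A,B=atz(n,*(c+12*ax),200),atz(n,*(c-12*ax),200); d=A-B; d*=np.sign(d[1]); print("ring",n,m.sum(),c,atz(n,*c,200).round(1),"yaw",np.arctan2(-d[0],d[1]).round(3),"px extent",xs.min()+u0,xs.max()+u0)
# model ring projected axis for yaw candidates, same measure
```

```text
top0.png slope -0.239 n 16 yaw -0.195 [228.6 228.4 228.4 228.2 227.6 227.5 227.3 226.7 226.6 226.5 226.3 225.7
 225.6 225.5 225.5 225.5]
top0.png slope -0.244 n 15 yaw -0.202 [244.6 244.5 244.4 244.2 243.6 243.5 243.4 243.2 242.6 242.5 242.4 242.2
 241.6 241.5 241.4]
scene0.png slope 0.112 n 13 yaw -0.235 [337.3 337.5 342.4 342.6 342.7 342.7 342.8 342.7 342.7 342.7 343.1 343.4
 343.6 343.7 343.7]
scene0.png slope -0.007 n 11 yaw -0.352 [363.1 363.5 358.1 357.1 357.2 357.3 357.7 357.9 357.9 357.9 358.1 358.
 357.5 357.1]
scene0.png slope 0.217 n 13 yaw -0.167 [357.  356.7 360.5 360.7 360.6 360.5 360.1 360.9 355.5 363.5 362.5 362.5
 359.3 358.8]<stdin>:19: RuntimeWarning: Mean of empty slice.
  ret = ret.dtype.type(ret / rcount)
  avg = a.mean(axis, **keepdims_kw)
  ret = um.true_divide(
<stdin>:19: RuntimeWarning: Degrees of freedom <= 0 for slice
  c *= np.true_divide(1, fact)
  c *= np.true_divide(1, fact)
Traceback (most recent call last):
ValueError: zero-size array to reduction operation minimum which has no identity
```

Emit:
carry_out(targets=[{"x":0,"y":0,"z":0,"ax":0,"ay":0,"az":-0.006,"hand":-1},{"x":0,"y":0,"z":0,"ax":0,"ay":0,"az":-0.006,"hand":-1},{"x":0,"y":0,"z":0,"ax":0,"ay":0,"az":-0.006,"hand":-1},{"x":0,"y":0,"z":0,"ax":0,"ay":0,"az":-0.006,"hand":-1},{"x":0,"y":0,"z":0,"ax":0,"ay":0,"az":-0.006,"hand":-1}])

```text
time_s: 19.18
eef_pos: [592.9, 82.6, 189.3]
ee_rot: [0.069, -0.704, 0.069, 0.704]
force: [-0.2, -0.1, -3.9]
grip_width: 0.732
```

Emit:
carry_out(targets=[{"x":0,"y":0,"z":0,"ax":0,"ay":0,"az":0,"hand":-1},{"x":0,"y":0,"z":0,"ax":0,"ay":0,"az":0,"hand":-1},{"x":0,"y":0,"z":0,"ax":0,"ay":0,"az":0,"hand":-1},{"x":0,"y":0,"z":0,"ax":0,"ay":0,"az":0,"hand":-1}])

```text
time_s: 19.68
eef_pos: [592.9, 82.6, 189.3]
ee_rot: [0.069, -0.704, 0.069, 0.704]
force: [-0.7, -0.3, -4.8]
grip_width: 0.732
```

Run:
```python
from h import *
from rig import finish_job
s=ctrl.sense(); print(s["time_s"],s["eef_pos"].round(1),rot(s).as_matrix().round(3),s["dq"].round(3),s["grip_width"],s["force"])
if abs(s["grip_width"]-.736)<.01 and abs(s["dq"]).max()<.03: print(finish_job())
```

```text
19.675 [592.9  82.6 189.3] [[-0.    -0.195 -0.981]
 [-0.    -0.981  0.195]
 [-1.     0.     0.   ]] [-0.001 -0.001 -0.001 -0.002  0.001  0.002] 0.7324223395614675 [-0.65942797 -0.30967399 -4.8225652 ]
the job is handed in; nothing more can be done
None
```

The gripper is holding the middle tin up to the bench camera, level and still, and the job was handed in at 19.7 s. I take it to be the rattling one, but I never lifted the left tin to rule it out.

- **Right-hand tin:** I tilted it to and fro and its moment stayed the same (0.008 N m change, about ±0.015). I judged it silent and set it back where it stood.
- **Middle tin:** its moment flipped repeatably with the tilt (+0.041, −0.029, +0.035 N m, each about ±0.006). That is the loose ball rolling, though the change was about 0.07 N m and I expected 0.10.
- **Left tin:** I relied on the repeated flips in the middle tin, so its silence is not measured.

**Last checks:**
- **Pose:** the tool was vertical, joint speeds were near zero and the grip was steady at about 4.5 N of load.
- **Aim:** the overlay of the tin, ring light and post foot matched the top and scene pictures to a few millimetres. By my measurements, the tin's end is about 10 cm from the glass and centred on it.
- **Other tins:** the last wrist picture showed both standing on the mat. The wrench, coupling and socket looked undisturbed.

**Disagreements:**
- **Camera heading:** a first rough reading off the camera body's sides gave −0.10 rad. The ring, the post and finer edges in the top view gave −0.19 to −0.20, so I used −0.195.
- **Scene-view edges:** the same edge check on the scene picture was too noisy to help.
- **Automatic ring check:** it failed to run, so it confirmed nothing.

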